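Zero the thickness gauge on its setting plate

TASK

Push the brass setting plate along the table, into the flared mouth of the thickness gauge stand and under its low bridge, until its front edge lies flush against the stop at the back; then press the round red zero button on the stand fully down and let it go. Only push and press with the fingers: never lift or tip the plate. Leave the stamp, the thread spool and the awl where they are.

Things in the scene. Friction and masses are not known exactly. Their poses are not given: they have to be found in the camera images.
- stand: Grey thickness gauge stand fixed to the table. Origin on the table under the middle of the bridge; x runs from the open mouth to the stop, y to its left (button side), z up. Rails 20 mm high from x = -55 to 55 mm, inner faces at y = -49 and 49 mm; from x = -53 mm 20 mm high flares widen the mouth to 118 mm at x = -77 mm (outermost corners y = -68 and 68 mm).
- bridge_under (a point): Middle of the bridge's flat underside, 17 mm above the table. The bridge spans 98 mm between the rails and reaches 12 mm to either side of this point along the stand's x. Its top is 36 mm above the table; the round black gauge head on it, 46 mm across, ends at 49 mm, the highest point of the stand.
- stop_face (a point): Middle of the foot of the stop's flat front face, on the table, 35 mm behind the middle of the bridge (stand's x). The stop is a bar 20 mm high across the channel.
- plate: Loose brass-coloured setting plate, 110 (x) by 90 (y) by 14 mm, about 0.4 kg, flat on the table before the mouth. Origin: centre of its underside; x points to its front edge (rounded corners, dark line), which faces roughly to the stand. Fully home, its front edge on the stop, its origin lies at x = -20 mm, y = 0 of the stand and 63 mm of it stand out before the bridge.
- zero_button_top (a point): Centre of the top of the red zero button, 28 mm across, on the stand's left side (87 mm to the left of the middle of the bridge). It is pressed straight down against a spring.
- zero_button (a joint): Travel of the zero button: 0 released, 0.006 m fully down; fully down takes 5 N. It springs back.
- stamp_mid (a point): Wooden hand stamp, 30 x 40 x 65 mm, standing upright, left of the plate. Point 32 mm above its foot. A bystander.
- spool_mid (a point): Red thread spool, 42 mm across, 65 mm high, standing upright, right of the plate. Point half-way up. A bystander.
- awl_mid (a point): Awl with a wooden handle, 135 mm long and up to 29 mm thick, lying on the table right of the plate. Point at its middle. A bystander.
There are look-alikes about, which are no part of the job. Several things look just like the plate: the one meant starts farthest to the robot's left.

How it is judged:
By the outcome, as a careful person would: the job done as asked, in the order asked, and still so for the second after the job is handed in, with the robot touching nothing.
It also fails if it takes over 72 s, if anything falls off the work surface, if the arm or the gripper's body presses on something with over 40 N, if the wrist force passes 120 N, or if a joint passes its speed limit or range.

ROBOT

A 6-joint arm with a two-finger parallel gripper is mounted at the origin on a cart in front of the work surface, level with it; the furniture and walls round the work are solid. World frame = base frame: x ahead of the robot, y to its left, z up, the work surface at z = 0. Lengths are in m, angles in rad, forces in N, time in s.
With the tool pointing down it reaches from about 0.425 to 0.95 m from the base axis. Payload 14.7 kg.
Tool frame: the origin (TCP) lies midway between the tips of the shut fingers; the grasp point (between the pads) lies 19 mm behind it (hold_point_z is the z of the grasp point in the tool frame, in m); z points along the fingers, y is the line along which they close (so a half turn about z gives the same grasp; the last joint's range is limited). The gripper opens to 85 mm and grips with 20 to 120 N. Pads are 22 mm wide; open, the fingers measure 114 mm over their backs; the gripper's body (76 mm by 85 mm) begins 54 mm behind the grasp point. The pads swing forward as they close: fully open they stand 13 mm farther back than shut.
Start: joints at [1.087, 0.48, 1.596, -0, 1.065, -0.047], TCP at [0.275, 0.589, 0.231] pointing down, gripper open.
Joint ranges: [-2.75, 2.75], [-0.82, 2.05], [0.23, 2.67], [-1.56, 4.7], [0.09, 2.69], [-2.92, 2.92]. Speed limits (rad/s): [1.89, 1.89, 2.39, 3.01, 3.01, 3.01].

INTERFACE

Orientations are given as [roll, pitch, yaw] about the fixed x, y, z axes, in that order (R = Rz(yaw) Ry(pitch) Rx(roll)).
In Python, from workcell import observe, capture, close_job, hold_point_z gives the robot as it stands. The module is installed in compiled form; this text tells all that it offers.
- The arm moves only by the tool step_arm, never from a script. Its argument "targets" is one flat list of numbers, 6 for each row, row after row: the shift along the tool's x, y, z as a fraction of full scale, then the turn, a rotation vector about the tool's x, y, z as a fraction of full scale. A call has 1 to 10 rows; each row shifts and turns the commanded pose from where the row before left it, along the tool's axes as they then stand; what a row does not reach is not made up. Full scale, the value 1, is 0.02 m for a shift and 5 degrees for a turn. A row lasts 1/12 s, in which the tool goes at most 41.7 mm and 7.16 degrees, less where a joint would pass 70% of its speed; a pose out of reach is approached as far as the arm can. A call with a number of a shift or a turn outside -1 to 1 is refused whole. A call with a gripper value outside its range is refused whole. "grip" is the closure in counts, from 0 (fully open) to 255 (shut), set as the call begins (left out, the last holds). The fingers move at their own pace and stop on an object; "grip_force" is the grip in N (left out, the last holds). Time passes only in rows, so rows that do not move let the fingers close. It gives the time, the measured TCP pose, the force, the opening and the grip force at its end, in the units of the state.
- observe(): the state, without advancing time (a new reading comes with each control period).
- capture(name): name is "side" or "top"; returns a dict with "pixels" (400x640x3 uint8, blue, green, red), "fx", "fy", "cx", "cy" (pixels), "extrinsics" (4x4, takes a point from world to camera coordinates). Camera axes: x right, y up, looking along -z (the intrinsics and any distortion apply to the point x, -y, -z); pixel columns grow to the right and rows downward; lengths in m; the calibration is good to about 2 mm. A picture is of the moment at which its call begins. There is no depth.
- close_job(): hands the job in; it is judged then, once.
The state is a dict: "clock": time; "joints": joint angles; "qvel": joint speeds; "tau": joint torques, N m; "position": TCP position; "tool_rot": TCP orientation; "force": force on the tool from outside, world axes, zero at the start; "moment": the same for the moment, N m; "opening": opening from 0.0 (shut) to 1.0 (fully open); "grasp_force": force on a finger pad.
Only numpy, scipy, OpenCV 4.12 (cv2) and the standard library are available. Lean on these libraries where they do the work, as an engineer would, in place of code of your own. Each camera call takes 0.05 s, during which the arm holds its last target. There are 200 camera calls.

## Working session

There is one attempt and no reset: what is moved stays moved. The work goes in short steps, Python scripts to look and compute and a tool call to move; the robot and the scene stay as the last step left them, time stands still between calls to the robot, and variables do not carry over. Pictures are saved under pics/ and viewed, at most 13 in all, crops included, and the job is handed in when it is done.

Besides the shell and the picture viewer there is one more tool, called after "Call:" as name(argument=value, ...) on one line, values as JSON. step_arm: Moves the arm, as the interface text tells. Shift numbers are shares of 0.02 m and turn numbers shares of 5 degrees, none past 1 either way. Its arguments: {"type":"object","properties":{"targets":{"type":"array","items":{"type":"number","minimum":-1,"maximum":1}},"grip":{"type":"number"},"grip_force":{"type":"number"}},"required":["targets"]}

```bash
mkdir -p pics; cat > h.py <<'E'
import numpy as np, cv2
from workcell import observe, capture, close_job, hold_point_z
def snap(n,f):
    c=capture(n); cv2.imwrite(f'pics/{f}.png',c['pixels']); np.savez(f'pics/{f}.npz',**{k:np.array(v) for k,v in c.items()}); return c
def load(f): return np.load(f'pics/{f}.npz')
def ray(c,u,v):
    T=np.array(c['extrinsics']); d=np.array([(u-c['cx'])/c['fx'],-(v-c['cy'])/c['fy'],-1.])
    return -T[:3,:3].T@T[:3,3], T[:3,:3].T@d
def onz(c,u,v,z=0):
    o,d=ray(c,u,v); return o+d*(z-o[2])/d[2]
def tri(a,b):
    (o,d),(p,e)=a,b; s=np.linalg.lstsq(np.c_[d,-e],p-o,rcond=None)[0]; x,y=o+d*s[0],p+e*s[1]
    return (x+y)/2,np.linalg.norm(x-y)
def proj(c,p):
    T=np.array(c['extrinsics']); q=T[:3,:3]@np.array(p)+T[:3,3]; return c['cx']+c['fx']*q[0]/-q[2], c['cy']-c['fy']*q[1]/-q[2]
E
python3 -c "
from h import *
for n in ('side','top'):
    c=snap(n,n+'0'); print({k:c[k] for k in c if k!='pixels'})
print(observe(),hold_point_z)"
```

```text
{'fx': 517.7643678412163, 'fy': 517.7643678412163, 'cx': 319.27116809298127, 'cy': 200.5738014497144, 'extrinsics': array([[-0.99973816,  0.01766837, -0.01454097,  0.60890426],
       [-0.02089808, -0.44613503,  0.89472163, -0.0440737 ],
       [ 0.00932104,  0.89479124,  0.44638745, -1.12788044],
       [ 0.        ,  0.        ,  0.        ,  1.        ]])}
{'fx': 422.97361676422344, 'fy': 422.97361676422344, 'cx': 322.2397729581719, 'cy': 201.33944229588144, 'extrinsics': array([[-0.0147168 , -0.99952483,  0.02708366, -0.02539916],
       [ 0.98486675, -0.00981232,  0.17303527, -0.6038618 ],
       [-0.1726873 ,  0.02922032,  0.98454318, -0.86485808],
       [ 0.        ,  0.        ,  0.        ,  1.        ]])}
{'clock': 0.1, 'joints': array([ 1.08738006e+00,  4.80778780e-01,  1.59680461e+00, -1.30598732e-06,
        1.06511333e+00, -4.66232753e-02]), 'qvel': array([ 0.00060553, -0.00216074, -0.00219908, -0.00035107,  0.0001627 ,
       -0.00049203]), 'tau': array([ 1.25372993e-03, -9.52256942e+01, -4.31038177e+01, -1.31821635e-04,
        5.31848957e-03, -3.63953041e-05]), 'position': array([0.2747954 , 0.58864637, 0.23073264]), 'tool_rot': array([-3.14048973e+00, -5.03162285e-05,  2.70480027e+00]), 'force': array([-0.26667175, -0.34026311, -0.37631878]), 'moment': array([0.04710138, 0.00718482, 0.01117151]), 'grasp_force': 0.0, 'opening': 1.0002977670400304} -0.0187
```

View pics/top0.png

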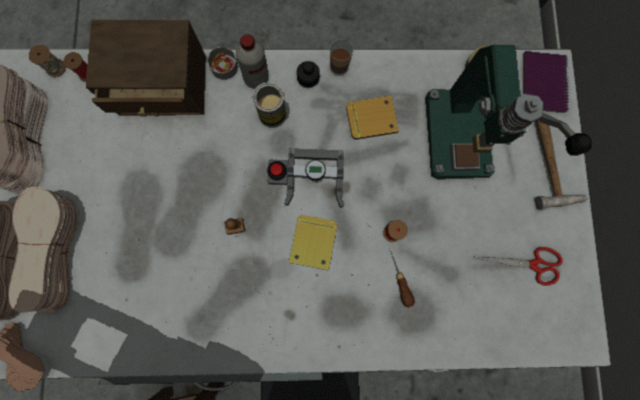

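View pics/side0.png

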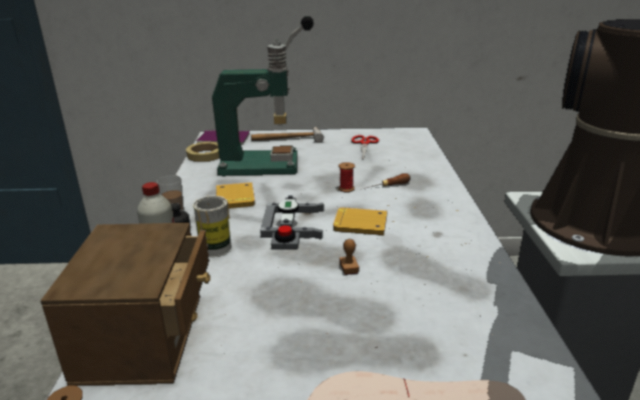

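The top view shows the stand at (316,170), its mouth facing the robot, with the button at (277,170). The leftmost plate is at (313,242), a look-alike is at (372,117), the stamp at (234,226), the spool at (396,230) and the awl at (403,285). I'll enlarge both views.

```bash
python3 -c "
import cv2
a=cv2.imread('pics/top0.png')[140:280,220:420]; cv2.imwrite('pics/tc.png',cv2.resize(a,None,fx=4,fy=4,interpolation=2))
a=cv2.imread('pics/side0.png')[180:280,250:410]; cv2.imwrite('pics/sc.png',cv2.resize(a,None,fx=5,fy=5,interpolation=2))"
```

```text
(no output)
```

View pics/tc.png

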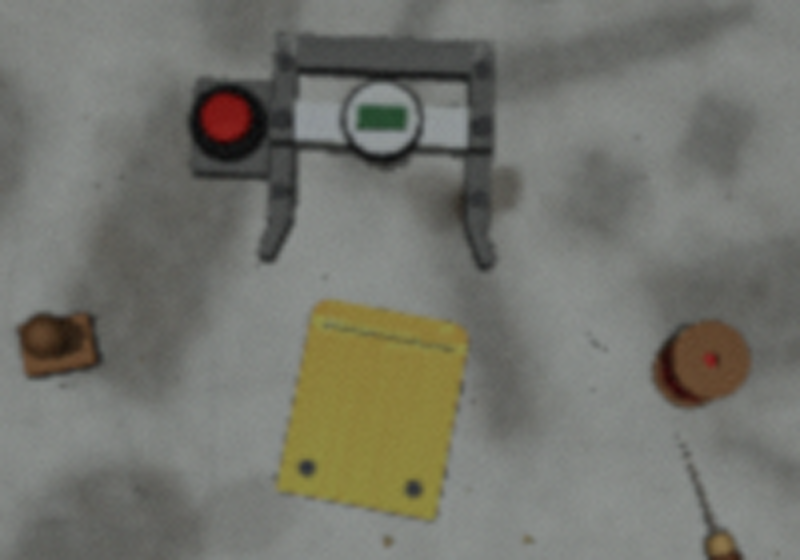

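View pics/sc.png

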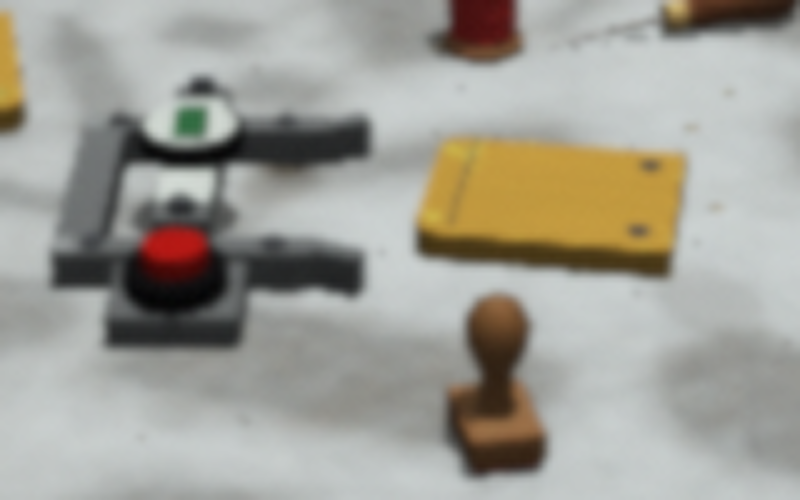

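```bash
python3 -c "
from h import *
t,s=load('top0'),load('side0')
T=lambda x,y:((x+.5)/4-.5+220,(y+.5)/4-.5+140)
S=lambda x,y:((x+.5)/5-.5+250,(y+.5)/5-.5+180)
for n,a,b in [('bl',(277,490),(672,252)),('br',(436,520),(686,153)),('holeL',(307,468),(638,231)),('holeR',(413,488),(651,165)),('btn',(226,117),(177,243)),('gauge',(382,117),(190,122)),('stopbackL',(277,33),(52,250)),('stamp',(45,335),(498,315))]:
    p,e=tri(ray(t,*T(*a)),ray(s,*S(*b))); print(n,p.round(4),round(e,4))
print('plate top z=.014')
c=[onz(t,*T(*a),.014) for a in [(311,298),(470,328),(436,520),(277,490)]]
c=np.array(c);print(c.round(4),c.mean(0).round(4), [np.degrees(np.arctan2(*(q[1::-1]))).round(1) for q in (c[0]-c[3],c[1]-c[2])], [np.linalg.norm(c[i]-c[i-1]).round(4) for i in range(4)])
print('stand z=.02')
for n,a in [('backL',(277,33)),('backR',(494,42)),('tipL',(262,255)),('tipR',(493,262)),('stopL',(300,66)),('stopR',(470,74)),('innL',(296,170)),('innR',(468,176))]: print(n,onz(t,*T(*a),.02).round(4))
print('spool',onz(t,*T(710,358),.065),'awl',onz(t,*T(685,440)))
"
```

```text
bl [0.4748 0.0416 0.0125] 0.0007
br [ 0.4572 -0.0458  0.013 ] 0.0007
holeL [0.4869 0.025  0.0135] 0.0002
holeR [ 0.4747 -0.0333  0.014 ] 0.001
btn [0.6798 0.0686 0.0373] 0.002
gauge [ 0.6769 -0.0183  0.0478] 0.0011
stopbackL [0.7336 0.041  0.0197] 0.002
stamp [0.5566 0.1625 0.057 ] 0.0011
plate top z=.014
[[ 0.5817  0.0223  0.014 ]
 [ 0.5637 -0.0668  0.014 ]
 [ 0.4575 -0.0458  0.014 ]
 [ 0.4751  0.0415  0.014 ]] [ 0.5195 -0.0122  0.014 ] [np.float64(-10.2), np.float64(-11.2)] [np.float64(0.1083), np.float64(0.0909), np.float64(0.1082), np.float64(0.0891)]
stand z=.02
backL [0.7346 0.0409 0.02  ]
backR [ 0.7285 -0.0837  0.02  ]
tipL [0.6055 0.0495 0.02  ]
tipR [ 0.6002 -0.0801  0.02  ]
stopL [0.7149 0.0278 0.02  ]
stopR [ 0.7095 -0.0695  0.02  ]
innL [0.6541 0.0303 0.02  ]
innR [ 0.6498 -0.0671  0.02  ]
spool [ 0.53981027 -0.19095391  0.065     ] awl [ 0.50036685 -0.18810445  0.        ]
```

Measured heights agree with the text: plate 13–14 mm, rail 20 mm, gauge 48 mm, button 37 mm.

- **Stand:** origin about (0.677, -0.019), yaw about -2.7°.
- **Plate:** centre (0.5195, -0.012), yaw about -11°, so laterally centred on the stand.

I'll push its back edge with the fingers half open, squared to the stand. The tool turns first, then travels.

Call:
step_arm(targets=[0,0,0,0,0,-0.89,0,0,0,0,0,-0.89,0,0,0,0,0,-0.89,0,0,0,0,0,-0.89,0,0,0,0,0,-0.89], grip=105)

```text
clock: 0.52
position: [0.2749, 0.5888, 0.2309]
tool_rot: [-3.141, -0.0, 3.097]
force: [0.2, 0.1, -0.6]
opening: 0.586
grasp_force: 0.0
```

Call:
step_arm(targets=[-0.48,-0.98,0,0,0,0,-0.48,-0.98,0,0,0,0,-0.48,-0.98,0,0,0,0,-0.48,-0.98,0,0,0,0,-0.48,-0.98,0,0,0,0,-0.48,-0.98,0,0,0,0,-0.48,-0.98,0,0,0,0,-0.48,-0.98,0,0,0,0,-0.48,-0.98,0,0,0,0,-0.48,-0.98,0,0,0,0])

```text
clock: 1.35
position: [0.3615, 0.3874, 0.2311]
tool_rot: [-3.141, -0.0, 3.093]
force: [0.2, 0.6, 0.1]
opening: 0.59
grasp_force: 0.0
```

Call:
step_arm(targets=[-0.48,-0.98,0,0,0,0,-0.48,-0.98,0,0,0,0,-0.48,-0.98,0,0,0,0,-0.48,-0.98,0,0,0,0,-0.48,-0.98,0,0,0,0,-0.48,-0.98,0,0,0,0,-0.48,-0.98,0,0,0,0,-0.48,-0.98,0,0,0,0,-0.48,-0.98,0,0,0,0,-0.48,-0.98,0,0,0,0])

```text
clock: 2.18
position: [0.4478, 0.187, 0.2311]
tool_rot: [-3.141, -0.0, 3.093]
force: [-0.7, 0.8, 0.8]
opening: 0.594
grasp_force: 0.0
```

Call:
step_arm(targets=[0,-0.98,0,0,0,0,0,-0.98,0,0,0,0,0,-0.98,0,0,0,0,0,-0.98,0,0,0,0,0,-0.98,0,0,0,0,0,-0.98,0,0,0,0,0,-0.98,0,0,0,0,0,-0.98,0,0,0,0,0,-0.98,0,0,0,0,0,-0.98,0,0,0,0])

```text
clock: 3.02
position: [0.4379, -0.0086, 0.2312]
tool_rot: [-3.142, -0.0, 3.093]
force: [0.3, 0.2, 0.3]
opening: 0.588
grasp_force: 0.0
```

Call:
step_arm(targets=[0,0,1,0,0,0,0,0,1,0,0,0,0,0,1,0,0,0,0,0,1,0,0,0,0,0,1,0,0,0,0,0,1,0,0,0,0,0,1,0,0,0,0,0,1,0,0,0,0,0,1,0,0,0,0,0,1,0,0,0])

```text
clock: 3.85
position: [0.4382, -0.0076, 0.0303]
tool_rot: [-3.142, -0.0, 3.093]
force: [-0.2, -0.5, 0.6]
opening: 0.593
grasp_force: 0.0
```

Call:
step_arm(targets=[0,0,0.5,0,0,0,0,0,0.5,0,0,0,0,0,0.2,0,0,0,0,0,0.1,0,0,0,0,0,0,0,0,0])

```text
clock: 4.27
position: [0.4381, -0.0076, 0.0052]
tool_rot: [3.142, -0.001, 3.093]
force: [0.6, 0.0, -0.1]
opening: 0.591
grasp_force: 0.0
```

```bash
python3 -c "
from h import *
s=snap('side','side1');t=snap('top','top1')
a=cv2.resize(s['pixels'][150:270,250:450],None,fx=4,fy=4,interpolation=2)
b=cv2.resize(t['pixels'][200:300,220:420],None,fx=3,fy=3,interpolation=2)
cv2.imwrite('pics/m1.png',a)"
```

```text
(no output)
```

View pics/m1.png

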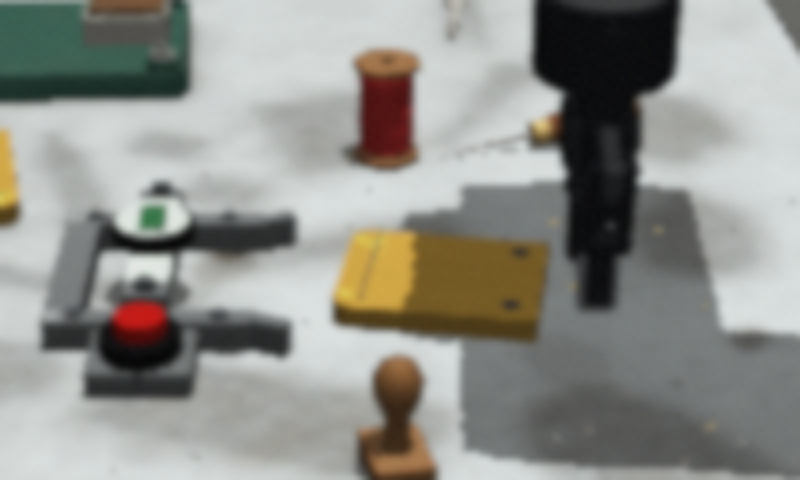

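The fingers are down behind the plate, with the near fingertip's foot at crop (597,305). I'll check its height.

```bash
python3 -c "
from h import *
s=load('side1')
for y in (.025,.033,.04):
  for z in (0,.006,.012): u,v=proj(s,(.438,y,z)); print(y,z,round((u-250)*4),round((v-150)*4))"
```

```text
0.025 0 599 323
0.025 0.006 600 314
0.025 0.012 601 304
0.033 0 602 331
0.033 0.006 602 321
0.033 0.012 603 311
0.04 0 604 338
0.04 0.006 605 328
0.04 0.012 605 318
```

The tips sit about 10–13 mm high, since the half-open pads swing back, so I'll lower by 7 mm while watching the force.

Call:
step_arm(targets=[0,0,0.1,0,0,0,0,0,0.1,0,0,0,0,0,0.1,0,0,0,0,0,0.05,0,0,0,0,0,0,0,0,0])

```text
clock: 4.78
position: [0.4381, -0.0076, -0.0019]
tool_rot: [3.142, -0.0, 3.093]
force: [0.1, 0.7, 0.1]
opening: 0.59
grasp_force: 0.0
```

Call:
step_arm(targets=[-0.25,0,0,0,0,0,-0.25,0,0,0,0,0,-0.25,0,0,0,0,0,-0.25,0,0,0,0,0,-0.25,0,0,0,0,0,-0.25,0,0,0,0,0,-0.25,0,0,0,0,0,-0.25,0,0,0,0,0,-0.25,0,0,0,0,0,-0.25,0,0,0,0,0])

```text
clock: 5.62
position: [0.4886, -0.0101, -0.0017]
tool_rot: [3.142, -0.0, 3.093]
force: [-2.7, 0.0, 0.7]
opening: 0.588
grasp_force: 1.5
```

```bash
python3 -c "
from h import *
s=snap('side','side2');t=snap('top','top2')
b=cv2.resize(t['pixels'][140:280,220:420],None,fx=4,fy=4,interpolation=2)
cv2.imwrite('pics/m2.png',b)"
```

```text
(no output)
```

View pics/m2.png

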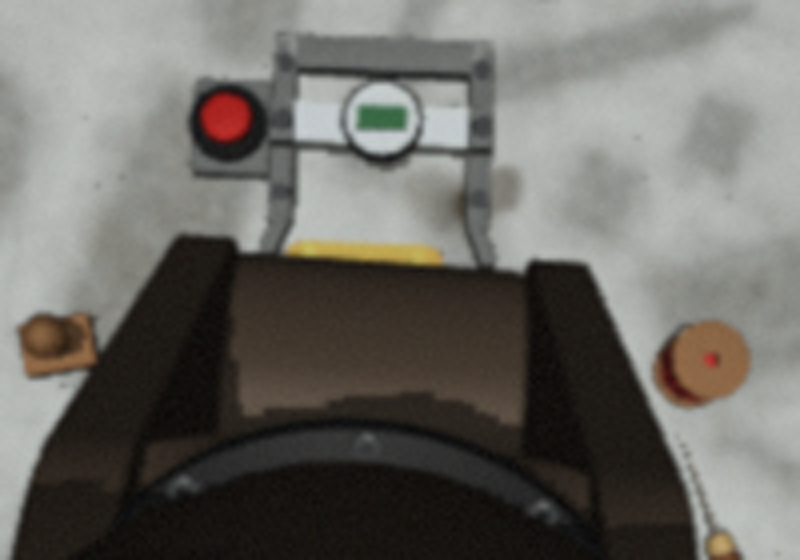

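The plate now looks square to the stand, its front edge running from crop (287,243) to (443,249). I'll check the lateral offset.

```bash
python3 -c "
from h import *
t=load('top2'); T=lambda x,y:((x+.5)/4-.5+220,(y+.5)/4-.5+140)
ps=[onz(t,*T(286,248),.014),onz(t,*T(444,254),.014)]
a=-.047
for p in ps:
  d=p[:2]-np.array([.677,-.0188]); print(p.round(4),'stand',d@[np.cos(a),np.sin(a)],d@[-np.sin(a),np.cos(a)])"
```

```text
[0.6104 0.0363 0.014 ] stand -0.06912745279643315 0.05190641508738832
[ 0.6061 -0.0529  0.014 ] stand -0.06926733689557758 -0.03743751275082375
```

The plate sits 7 mm too far left. I'll push diagonally to the right so finger friction drags it over before the flare, then look again.

Call:
step_arm(targets=[-0.1,-0.08,0,0,0,0,-0.1,-0.08,0,0,0,0,-0.1,-0.08,0,0,0,0,-0.1,-0.08,0,0,0,0,-0.1,-0.08,0,0,0,0,-0.1,-0.08,0,0,0,0])

```text
clock: 6.22
position: [0.4998, -0.0205, -0.0017]
tool_rot: [-3.142, -0.0, 3.093]
force: [-2.3, 1.9, 0.4]
opening: 0.59
grasp_force: 1.3
```

```bash
python3 -c "
from h import *
s=snap('side','side3');t=snap('top','top3')
b=cv2.resize(t['pixels'][170:220,270:360],None,fx=8,fy=8,interpolation=2)
cv2.imwrite('pics/m3.png',b)"
```

```text
(no output)
```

View pics/m3.png

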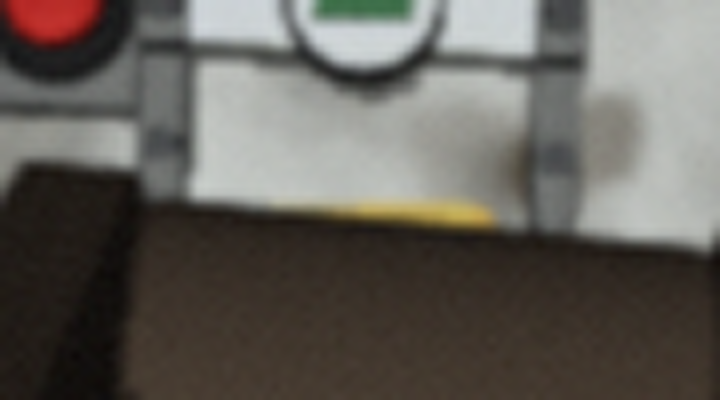

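The front right corner is at crop (498,224), and its left end is hidden by the gripper.

```bash
python3 -c "
from h import *
t=load('top3'); T=lambda x,y:((x+.5)/8-.5+270,(y+.5)/8-.5+170)
a=-.047
for q in [(498,226),(420,203),(280,206)]:
  p=onz(t,*T(*q),.014)
  d=p[:2]-np.array([.677,-.0188]); print(p.round(4),'stand',d@[np.cos(a),np.sin(a)],d@[-np.sin(a),np.cos(a)])
s=load('side3')
cv2.imwrite('pics/m4.png',cv2.resize(s['pixels'][180:260,260:400],None,fx=5.7,fy=5.7,interpolation=2))"
```

```text
[ 0.6182 -0.0559  0.014 ] stand -0.05694616847875745 -0.0397792764752522
[ 0.6251 -0.0338  0.014 ] stand -0.0511390272529088 -0.017455071633610576
[0.6246 0.0059 0.014 ] stand -0.053490117173231835 0.022171446140115937
```

View pics/m4.png

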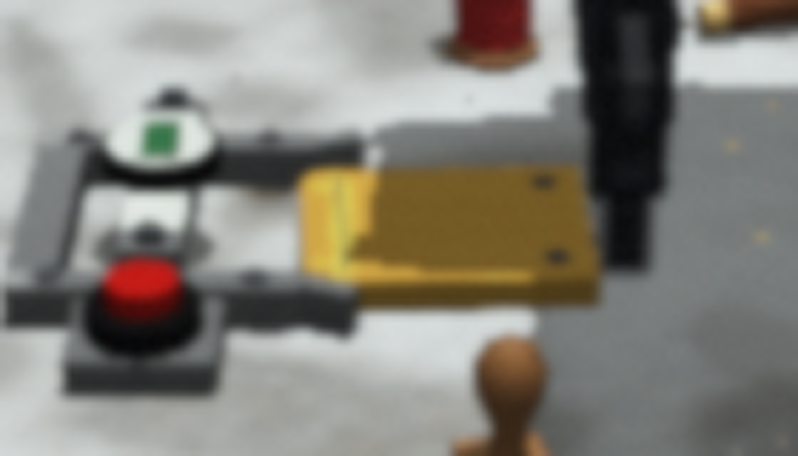

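```bash
python3 -c "
from h import *
t=load('side3'); T=lambda x,y:((x+.5)/5.7-.5+260,(y+.5)/5.7-.5+180)
a=-.047
for n,q in dict(br=(586,167),bl=(601,282),fr=(303,170),hR=(543,181),hL=(556,257)).items():
  p=onz(t,*T(*q),.014)
  d=p[:2]-np.array([.677,-.0188]); print(n,p.round(4),'stand',d@[np.cos(a),np.sin(a)],d@[-np.sin(a),np.cos(a)])"
```

```text
br [ 0.5109 -0.0528  0.014 ] stand -0.16427245784596153 -0.04172253963193792
bl [0.5139 0.0387 0.014 ] stand -0.16563899041236677 0.04975585651533488
fr [ 0.6226 -0.0553  0.014 ] stand -0.05265208372706393 -0.03900495725299756
hR [ 0.5288 -0.0417  0.014 ] stand -0.1469591775050086 -0.029824262717112287
hL [0.5288 0.0192 0.014 ] stand -0.14984214631095905 0.03103166774215801
```

The plate is now within about 4–5 mm of centre and entering the flare. I'll continue with a small rightward component.

Call:
step_arm(targets=[-0.1,-0.05,0,0,0,0,-0.1,-0.05,0,0,0,0,-0.1,-0.05,0,0,0,0,-0.1,-0.05,0,0,0,0,-0.1,-0.05,0,0,0,0,-0.1,-0.05,0,0,0,0])

```text
clock: 6.82
position: [0.5116, -0.0269, -0.0017]
tool_rot: [3.142, -0.0, 3.093]
force: [-3.1, 1.6, 0.7]
opening: 0.588
grasp_force: 1.4
```

Call:
step_arm(targets=[-0.15,0,0,0,0,0,-0.15,0,0,0,0,0,-0.15,0,0,0,0,0,-0.15,0,0,0,0,0,-0.15,0,0,0,0,0,-0.15,0,0,0,0,0])

```text
clock: 7.32
position: [0.529, -0.0275, -0.0018]
tool_rot: [3.141, -0.001, 3.093]
force: [-7.8, 2.7, 5.4]
opening: 0.587
grasp_force: 3.5
```

```bash
python3 -c "
from h import *
s=snap('side','side4')
cv2.imwrite('pics/m5.png',cv2.resize(s['pixels'][180:260,260:400],None,fx=5.7,fy=5.7,interpolation=2))"
```

```text
(no output)
```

View pics/m5.png

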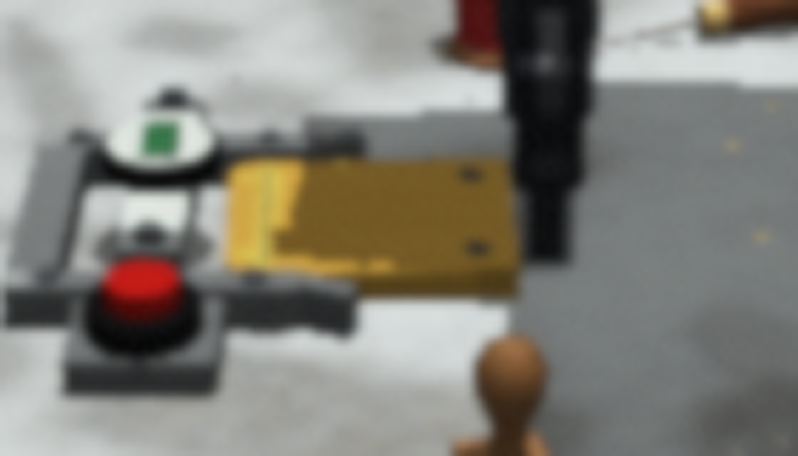

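The plate's front is inside the channel, against the left rail. I'll back off slightly, recentre the fingers 17 mm to the left and push straight.

Call:
step_arm(targets=[0.3,0,0,0,0,0,0,0.28,0,0,0,0,0,0.28,0,0,0,0,0,0.28,0,0,0,0,-0.2,0,0,0,0,0,-0.15,0,0,0,0,0,-0.15,0,0,0,0,0,-0.15,0,0,0,0,0,-0.15,0,0,0,0,0,-0.15,0,0,0,0,0])

```text
clock: 8.2
position: [0.542, -0.0112, -0.002]
tool_rot: [3.141, -0.003, 3.094]
force: [-6.5, 6.2, 2.4]
opening: 0.592
grasp_force: 3.6
```

Call:
step_arm(targets=[-0.15,0,0,0,0,0,-0.15,0,0,0,0,0,-0.15,0,0,0,0,0,-0.15,0,0,0,0,0,-0.15,0,0,0,0,0,-0.15,0,0,0,0,0])

```text
clock: 8.7
position: [0.5602, -0.0121, -0.002]
tool_rot: [3.141, -0.002, 3.093]
force: [-5.7, 5.2, 1.4]
opening: 0.591
grasp_force: 3.1
```

Call:
step_arm(targets=[-0.15,0,0,0,0,0,-0.15,0,0,0,0,0,-0.15,0,0,0,0,0,-0.15,0,0,0,0,0,-0.15,0,0,0,0,0,-0.15,0,0,0,0,0,-0.15,0,0,0,0,0,-0.15,0,0,0,0,0])

```text
clock: 9.37
position: [0.5841, -0.0132, -0.002]
tool_rot: [3.141, -0.003, 3.093]
force: [-6.4, 4.2, 3.7]
opening: 0.588
grasp_force: 3.3
```

Call:
step_arm(targets=[-0.05,0,0,0,0,0,-0.05,0,0,0,0,0,-0.05,0,0,0,0,0,-0.05,0,0,0,0,0])

```text
clock: 9.7
position: [0.5885, -0.0136, -0.002]
tool_rot: [3.141, -0.002, 3.093]
force: [-4.7, 4.1, 0.2]
opening: 0.591
grasp_force: 2.4
```

Call:
step_arm(targets=[-0.05,0,0,0,0,0,-0.05,0,0,0,0,0,-0.05,0,0,0,0,0])

```text
clock: 9.95
position: [0.5892, -0.0136, -0.0021]
tool_rot: [3.141, -0.006, 3.093]
force: [-19.0, 3.9, 15.3]
opening: 0.586
grasp_force: 9.8
```

Call:
step_arm(targets=[-0.05,0,0,0,0,0,-0.05,0,0,0,0,0])

```text
clock: 10.12
position: [0.5893, -0.0136, -0.0023]
tool_rot: [3.141, -0.009, 3.093]
force: [-27.2, 2.5, 20.1]
opening: 0.586
grasp_force: 14.0
```

The plate has stopped hard at the expected position. I'll back off, rise, and shut the fingers.

Call:
step_arm(targets=[0.2,0,0,0,0,0,0.5,0,0,0,0,0,0.8,0,0,0,0,0,0,0,-1,0,0,0,0,0,-1,0,0,0,0,0,-1,0,0,0,0,0,-1,0,0,0,0,0,-1,0,0,0,0,0,-1,0,0,0])

```text
clock: 10.87
position: [0.5642, -0.0127, 0.1194]
tool_rot: [-3.141, 0.001, 3.093]
force: [0.2, 0.2, 0.7]
opening: 0.587
grasp_force: 0.0
```

Call:
step_arm(targets=[0,1,0,0,0,0,0,1,0,0,0,0,0,1,0,0,0,0,0,1,0,0,0,0,0,1,0,0,0,0,0,1,0,0,0,0], grip=255)

```text
clock: 11.37
position: [0.5701, 0.1082, 0.1184]
tool_rot: [3.141, 0.001, 3.093]
force: [0.2, 0.4, -0.6]
opening: 0.003
grasp_force: 0.0
```

```bash
python3 -c "
from h import *
s=snap('side','side5');t=snap('top','top5')
a=cv2.resize(s['pixels'][185:255,255:365],(800,509),interpolation=2)
b=cv2.resize(t['pixels'][140:240,260:360],(500,500),interpolation=2)
cv2.imwrite('pics/m6a.png',a);cv2.imwrite('pics/m6.png',b)
cv2.imwrite('pics/m6.png',np.vstack([cv2.resize(s['pixels'][190:250,255:365],(550,300),interpolation=2),cv2.resize(t['pixels'][145:205,260:370],(550,300),interpolation=2)]))"
```

```text
(no output)
```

View pics/m6.png

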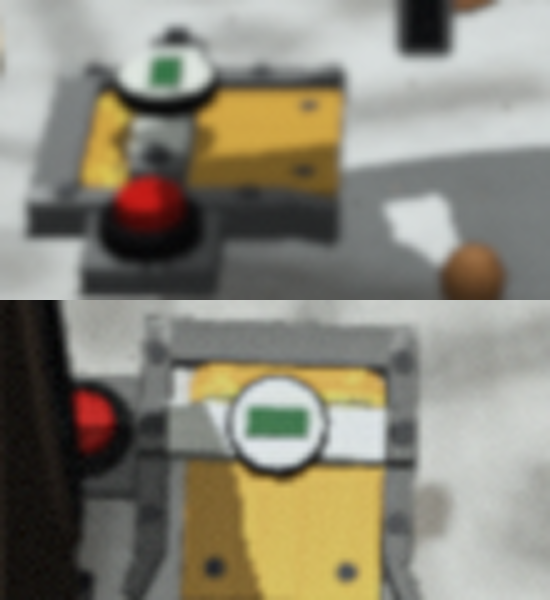

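The plate lies flush on the stop and parallel to it: the line of the holes and the stop edge both slope about 2.2°. Next I'll go above the button.

Call:
step_arm(targets=[-0.93,-0.285,0,0,0,0,-0.93,-0.285,0,0,0,0,-0.93,-0.285,0,0,0,0,-0.93,-0.285,0,0,0,0,-0.93,-0.285,0,0,0,0,-0.93,-0.285,0,0,0,0,0,0,1,0,0,0,0,0,1,0,0,0,0,0,1,0,0,0,0,0,0,0,0,0])

```text
clock: 12.3
position: [0.6774, 0.0667, 0.0546]
tool_rot: [-3.141, -0.005, 3.093]
force: [-2.4, 0.0, -0.2]
opening: 0.001
grasp_force: 0.0
```

Call:
step_arm(targets=[0,0,0.5,0,0,0,0,0,0.25,0,0,0,0,0,0.1,0,0,0,0,0,0.1,0,0,0,0,0,0.1,0,0,0])

```text
clock: 12.72
position: [0.6803, 0.0678, 0.0379]
tool_rot: [3.141, 0.001, 3.093]
force: [-0.0, 0.1, 0.7]
opening: -0.001
grasp_force: 0.7
```

Call:
step_arm(targets=[0,0,0.1,0,0,0,0,0,0.1,0,0,0,0,0,0,0,0,0])

```text
clock: 12.97
position: [0.6802, 0.0678, 0.0335]
tool_rot: [3.142, 0.001, 3.093]
force: [1.4, -0.7, 4.2]
opening: 0.001
grasp_force: 2.0
```

Call:
step_arm(targets=[0,0,0.1,0,0,0,0,0,0.05,0,0,0,0,0,0,0,0,0])

```text
clock: 13.22
position: [0.6804, 0.0678, 0.0318]
tool_rot: [3.141, 0.001, 3.093]
force: [-5.4, -0.4, 22.0]
opening: -0.002
grasp_force: 10.5
```

The force jumped to 22 N, so the button has bottomed out. I'll hold briefly, then let go and move clear.

Call:
step_arm(targets=[0,0,0,0,0,0,0,0,0,0,0,0,0,0,-0.2,0,0,0,0,0,-0.5,0,0,0,0,0,-1,0,0,0,0,0,-1,0,0,0,0,0,-1,0,0,0,0,0,-1,0,0,0,0,0,-1,0,0,0])

```text
clock: 13.97
position: [0.6794, 0.0678, 0.1455]
tool_rot: [-3.142, -0.0, 3.093]
force: [-0.2, -0.4, 0.3]
opening: 0.001
grasp_force: 0.0
```

Call:
step_arm(targets=[0,1,0,0,0,0,0,1,0,0,0,0,0,1,0,0,0,0,0,1,0,0,0,0,0,1,0,0,0,0,0,1,0,0,0,0,0,1,0,0,0,0,0,0,0,0,0,0,0,0,0,0,0,0,0,0,0,0,0,0])

```text
clock: 14.8
position: [0.6863, 0.2072, 0.1443]
tool_rot: [-3.141, -0.0, 3.093]
force: [-0.1, -0.4, -0.6]
opening: -0.001
grasp_force: 0.0
```

```bash
python3 -c "
from h import *
t=snap('top','top6')
cv2.imwrite('pics/m7.png',cv2.resize(t['pixels'][140:280,220:420],None,fx=4,fy=4,interpolation=2)); print(observe()['force'])"
```

```text
[-0.51244289  0.01099723  0.32211011]
```

View pics/m7.png

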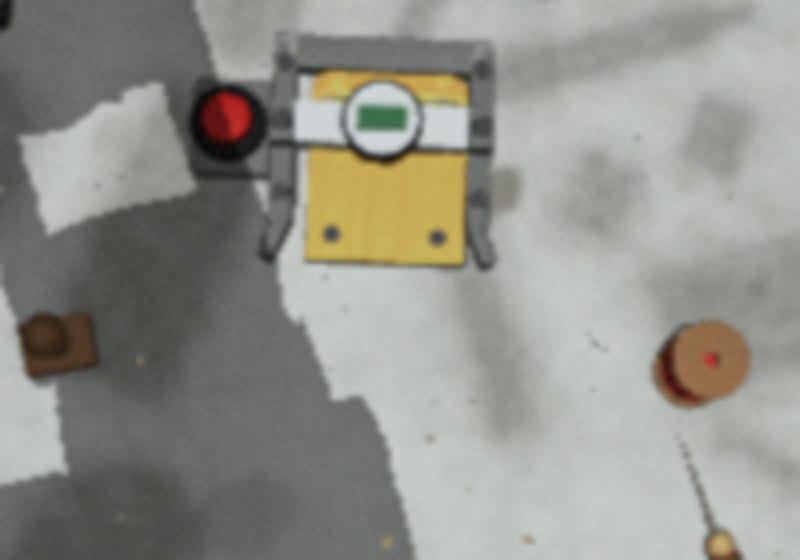

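The plate is home, with the holes at crop (331,234) and (437,238) and the back edge at about y = 264. The button has sprung back, and the stamp, spool and awl have not moved. I'll hand the job in.

```bash
python3 -c "
from h import *
t=load('top6'); T=lambda x,y:((x+.5)/4-.5+220,(y+.5)/4-.5+140)
a=-.047
for q in [(305,262),(464,266),(331,234),(437,238)]:
  d=onz(t,*T(*q),.014)[:2]-np.array([.677,-.0188]); print('stand',d@[np.cos(a),np.sin(a)],d@[-np.sin(a),np.cos(a)])
print(close_job())"
```

```text
stand -0.07674043320069737 0.0408536435350283
stand -0.07572918311277009 -0.04894435904810048
stand -0.060150807909840946 0.026860169232457567
stand -0.06021849266038841 -0.03320450352352384
the job is handed in; nothing more can be done
None
```

The plate is pushed home against the stop, the zero button was pressed fully down and released, the stamp, spool and awl were not moved, and the job is handed in.

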